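# Set the tube jig's length stop against its slack and load the tube

## Robot

A 7-joint arm with a two-finger parallel gripper is mounted at the origin on the work surface. World frame = base frame: x ahead of the robot, y to its left, z up, the work surface at z = 0. Lengths are in m, angles in rad, forces in N, time in s.
With the tool pointing down it reaches from about 0.4 to 0.75 m from the base axis. Payload 19.5 kg.
Tool frame: the origin (TCP) lies on the mounting face of the last link; the fingertips stand 173 mm ahead of it and the grasp point (between the pads) lies 155 mm ahead of it (env.tip_extent is the distance from the TCP to the fingertips, in m); z points along the fingers, y is the line along which they close (so a half turn about z gives the same grasp; the last joint's range is limited). The gripper opens to 85 mm and grips with 20 to 120 N. Pads are 22 mm wide; open, the fingers measure 114 mm over their backs; the gripper's body (76 mm by 85 mm) begins 54 mm behind the grasp point. The pads swing forward as they close: fully open they stand 13 mm farther back than shut.
Start: joints at [1.24, 0.707, -0.028, 1.485, 0.022, 0.951, -0.075], TCP at [0.164, -0.551, 0.405] pointing down, gripper open.
Joint ranges: [-2.71, 2.71], [-0.32, 2.16], [-1.57, 1.52], [0, 2.45], [-1.46, 4.6], [0, 2.02], [-2.83, 2.83]. Speed limits (rad/s): [1.89, 1.89, 2.57, 2.57, 3.01, 3.01, 3.01].

## Interface

Orientations are given as a unit quaternion [w, x, y, z].
In Python, from rig import env gives the robot as it stands. The module is installed in compiled form; this text tells all that it offers. Calls block until the motion is done:
- env.move_ptp(position, orientation): joint-space move of the TCP to a pose.
- env.line_to(position, rotation=None, rate=0.15, stop_force=None): straight line of the TCP; rotation=None keeps the orientation; rate is the mean speed in m/s. With stop_force (N) it stops when the force on the tool has changed by that much, and returns True; else False.
- env.goto_joints(angles): joint-space move.
- env.grip(opening, force=None): finger opening in m; force is the grip in N (None keeps the last); returns when the fingers have stopped.
- env.pause(seconds).
- env.ik(position, orientation): joint angles nearest the present ones, or None.
- env.state(): the state.
- env.get_image(name): name is "side" or "top" or "wrist"; returns the picture (384x512x3 uint8, red, green, blue); there is no depth.
- env.get_calibration(name): a dict with "camera_matrix" (3x3 intrinsics, pixels), "R" (3x3) and "t" (3): a world point X has camera coordinates R X + t. Camera axes: x right, y down, z forward; pixel columns grow to the right and rows downward; lengths in m; the calibration is good to about 2 mm. A picture is of the moment at which its call begins: read the wrist's pose just before it. get_calibration takes no time and is no camera call; for the wrist camera it gives the pose at the moment of the call.
A pose or a line that the arm cannot do raises env.Unreachable and nothing moves.
- env.close_job(): hands the job in; it is judged then, once.
The state is a dict: "t": time; "q": joint angles; "joint_vel": joint speeds; "joint_efforts": joint torques, N m; "tcp_pos": TCP position; "ee_rot": TCP orientation; "wrist_force": force on the tool from outside, world axes, zero at the start; "torque": the same for the moment, N m; "finger_gap": finger opening in m; "finger_force": force on a finger pad.
Only numpy, scipy, OpenCV 4.12 (cv2) and the standard library are available. Lean on these libraries where they do the work, as an engineer would, in place of code of your own. Each camera call takes 0.05 s, during which the arm holds its last target. There are 200 camera calls.

## Task

The length stop of this tube-cutting jig has a worn, slack screw: crank the stop out well past the brass index mark, then wind it back in towards the saw slot until its pointer stands on the mark, so that the slack is taken up. Then lay the tube in the V bed and slide its end up against the stop, pressing for a moment with about 10 N (it dents easily) without shifting the stop off the mark, and let go. Leave the index and the other things on the bench where they are.

Things in the scene. Friction and masses are not known exactly. Their poses are not given: they have to be found in the camera images.
- jig: Tube-cutting jig of dark cast iron, fixed. Origin on the bench top under the saw slot; y axis level along the bed, from the V bed (-y) past the slot (y = 0) to the crank (+y); z up. Base plate 90 x 310 x 14 mm, y -165 to 145. Bearing pedestal at y 118 to 142, 105 mm high; drum of 18 mm radius at y 146 to 164. The scale rail with the index runs along the +x side, x = 64 mm.
- bed (a point): Middle of the bright steel V bed (two 45 degree flats, jig y -165 to -6.5 mm), where the axis of a tube lying in it runs: 80 mm above the bench, 85 mm from the slot. Axes as the jig's. The V's edges rise only to 74.5 mm above the bench, so fingertips can straddle a tube lying in it.
- slot (a point): Centre of the 3 mm saw slot, on the tube's axis, 80 mm above the bench. Four saw-guide cheeks stand beside it, jig y -6.5 to +6.5 mm, 112 mm high, 27 mm clear between them for the tube to pass. A short V, y 6.5 to 18 mm, carries the tube beyond.
- stop: Length stop: dark steel block 44 x 48 x 46 mm with the nut's brass flange at its back. Origin at the centre of its round steel face (28 mm diameter), on the tube's axis, facing the jig's -y; axes as the jig's. It slides only along the jig's y, 19 to 68 mm from the slot. A push along +y shifts it under about 2 N as far as its screw's slack allows; with the slack taken up by winding in, it holds.
- pointer (a point): Tip of the thin steel pointer (2.4 mm thick) on the +x side of the stop, 45 mm in x and 10 mm in y from the stop's origin. Moves with the stop; axes as the jig's.
- mark (a point): Tip of the thin brass finger (2.4 mm thick) of the index, a brass block 18 x 16 x 16 mm with a small thumb screw, clamped on the scale rail: the mark to set to. Axes as the jig's. Pointer and finger face each other tip to tip, 1 mm apart in x, when their jig y is equal. 47 to 62 mm from the slot.
- handle (a point): Grip point of the crank's dark wooden handle: a level round grip along the jig's y, 15 mm diameter, 46 mm long; this point lies on its axis, 14 mm from its outer end. It circles round crank_axis at 30 mm radius and spins freely on its pin, so a gripper from above, closing across it, can keep its direction all the way round.
- crank_axis (a point): Point on the crank's level turning axis (along the jig's y), 80 mm above the bench, in the plane in which point handle circles. Turned from the top over to the jig's -x side and down (clockwise seen from the crank's end) it winds the stop in, towards the slot; the other way winds it out. 10 mm a turn. About 2 N at the handle; it stays where left.
- crank (a joint): Crank angle (rad), 0 with the handle straight up, growing as it winds in. The worn nut has 4.5 mm of slack, just under half a turn (2.83 rad): after each reversal the crank turns freely up to that far before the stop moves.
- tube: Bright metal tube, 20 mm diameter, 180 mm long, 90 to 180 g. Origin at its middle, on its axis; its y axis runs along it. Either end may go to the stop. It starts on the wooden rest, its axis 36 mm above the bench.
- rest: Low wooden rest on the bench, fixed: plank 56 x 150 x 10 mm with two V blocks at y -55 and +55 mm (each 26 mm long), edges 31 mm high, that carry the tube along its y axis. Between the blocks the tube is free to grip. Origin under its centre.
- hammer: Hammer, dark wooden handle, 250 mm long, lying beyond the jig.
- mandrel: Tapered steel ring mandrel, 300 mm long, 25 mm thick, lying just beyond the jig.
- dish: White porcelain dish, 90 mm across, 35 mm high.
- torch: Gas torch: steel can 66 mm across with a white burner head, 205 mm high.
- pliers: Pliers with orange handles, 132 mm long, lying flat.
- benchblock: Steel bench block 75 x 75 x 25 mm.
- file: Flat file with a pale wooden handle, 280 mm long.

How it is judged:
On the way, in this order (a step that is already met when the one before it is completed fails the run):
1. the stop has been wound out past the mark by more than 3 mm (y of pointer in the frame of mark above 0.003 m), for 0.1 s.
2. the stop stands within 2 mm of the mark, the tube not touching it (y of pointer in the frame of mark between -0.002 and 0.002 m and contact force between tube and stop below 0.05 N and linear speed of stop below 0.003 m/s), for 0.3 s.
3. the tube is pressed against the stop with at least 6 N (contact force between tube and stop above 6 N), for 0.3 s.
At the end, for the whole second after the job is handed in: The stop's pointer is within 2 mm of the mark along the jig; the tube lies at rest in the V bed (axis within 3 mm of the bed's, under 0.04 rad), its end within 2 mm of the stop face (y of pointer in the frame of mark between -0.002 and 0.002 m and y of tube in the frame of stop between -0.092 and -0.088 m and x of tube in the frame of stop between -0.003 and 0.003 m and z of tube in the frame of stop between -0.003 and 0.003 m and angle between the y axis of tube and the y axis of jig, either way round below 0.04 rad and linear speed of tube below 0.01 m/s); the robot touches nothing.
It fails at once if the tube is pushed against the stop with more than 18 N (contact force between tube and stop above 18 N).
It fails at once if the index is shifted by more than 1.5 mm (distance of mark from where it was at the start of the episode above 0.0015 m).
It fails at once if another thing on the bench is moved by more than 30 mm (distance of any of hammer, mandrel, dish, torch, pliers, benchblock, file from where it was at the start of the episode above 0.03 m).
It also fails if it takes over 72 s, if anything falls off the work surface, if the arm or the gripper's body presses on something with over 40 N, if the wrist force passes 120 N, or if a joint passes its speed limit or range.

## Working session

There is one attempt and no reset: what is moved stays moved. The work goes in short steps, each a Python script; the robot and the scene stay as the last script left them, time stands still between calls to the robot, and variables do not carry over. Pictures are saved under pics/ and viewed, at most 10 in all, crops included, and the job is handed in when it is done.

```bash
mkdir -p pics; ls
python3 - <<'E'
from rig import env
import cv2,numpy as np
s=env.state();print(s['t'],s['tcp_pos'],s['ee_rot'],s['wrist_force'],s['finger_gap'],env.tip_extent)
np.set_printoptions(precision=4,suppress=True)
for n in("side","top","wrist"):
    c=env.get_calibration(n);print(n,c['camera_matrix'].tolist(),c['R'].tolist(),c['t'], -c['R'].T@c['t'])
    cv2.imwrite(f"pics/{n}0.png",env.get_image(n)[:,:,::-1])
E
```

```text
pics
0.0 [ 0.16374629 -0.55111773  0.40425021] [-5.12727606e-04  9.89592129e-01  1.43899779e-01 -8.96193727e-05] [-0.05250009 -0.00733891 -0.06607397] 0.08548480693202253 0.1734
side [[353.3060578428216, 0.0, 260.3972892921939], [0.0, 353.3060578428216, 193.702386898881], [0.0, 0.0, 1.0]] [[0.9418826641754785, -0.33586436009838794, -0.007223471561749509], [-0.2208739997151475, -0.6029212500202922, -0.7666163594157129], [0.2531239284926181, 0.72365813606265, -0.6420647778338222]] [-0.4662  0.2335  0.8434] [ 0.2772 -0.6261  0.7172]
top [[355.7935807336185, 0.0, 257.97284320566865], [0.0, 355.7935807336185, 197.3632174211507], [0.0, 0.0, 1.0]] [[-0.009191777737755001, -0.9998165362315494, -0.016804912971130282], [-0.9967710237942657, 0.01050180928067693, -0.0796067718599637], [0.07976864889260525, 0.016018922553650106, -0.9966846827227099]] [0.0668 0.5396 1.1925] [0.4433 0.042  1.2326]
wrist [[267.81594485904026, 0.0, 253.55436204443583], [0.0, 267.81594485904026, 191.40220829341104], [0.0, 0.0, 1.0]] [[0.28326113199922687, -0.9590414676484416, -0.0016107232049451699], [-0.9221236251975118, -0.2728178757410256, 0.27433269314603403], [-0.26353586274190155, -0.07622250328400822, -0.961633495174749]] [-0.5743 -0.0347  0.3786] [ 0.2305 -0.5314  0.3727]
```

View pics/top0.png

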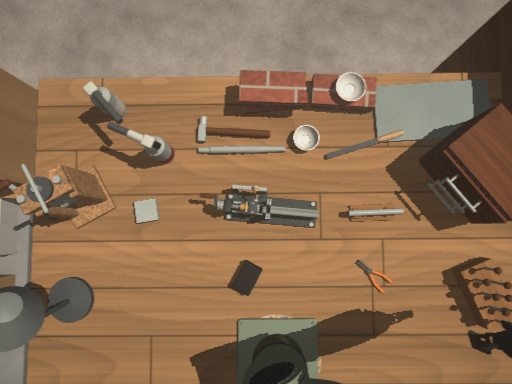

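View pics/side0.png

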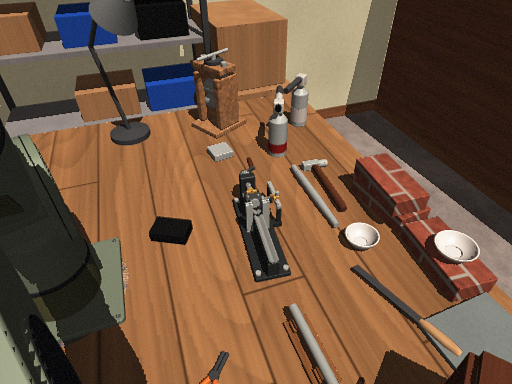

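The top view shows the jig at about (270,208) with its bed to the right (world -y) and its crank to the left (+y). The rail and index are on the upper (+x) side, near (248,188), and the tube on its rest is at about (376,211). The side view agrees. Next I'll enlarge the area for corner pixels and see where they fall.

```bash
cat > h.py <<'E'
import numpy as np,cv2
from rig import env
np.set_printoptions(precision=4,suppress=True)
def ray(cal,uv,z):
    "world point at height z seen at pixel uv"
    K,R,t=cal['camera_matrix'],cal['R'],cal['t']
    d=R.T@np.linalg.solve(K,[uv[0],uv[1],1.]); c=-R.T@t
    return c+d*(z-c[2])/d[2]
def proj(cal,X):
    p=cal['camera_matrix']@(cal['R']@np.asarray(X)+cal['t']); return p[:2]/p[2]
def quat(yaw):
    "tool down, tool x at world angle yaw"
    return [0,np.cos(yaw/2),np.sin(yaw/2),0]
E
python3 - <<'E'
from h import *
c=env.get_calibration("top")
for n,uv,z in[("bed end corner +x",(319,203),.014),("bed end -x",(318,227),.014),("handle out",(203,203),.09),("drum",(221,203),.08),("slot",(272,209),.1),("tube a",(348,212),.046),("tube b",(402,211),.046),("index",(248,188),.08)]:print(n,ray(c,uv,z))
im=cv2.imread("pics/top0.png")[170:245,190:415]
cv2.imwrite("pics/top0c.png",cv2.resize(im,None,fx=3.5,fy=3.5,interpolation=cv2.INTER_CUBIC))
q=env.state()['q']
for yaw in(-np.pi/2,np.pi/2):
    for p in([.4,-.1,.4],[.41,.2,.235],[.41,-.36,.2]):print(yaw,p,env.ik(p,quat(yaw)))
E
```

```text
bed end corner +x [ 0.5193 -0.1471  0.014 ]
bed end -x [ 0.4375 -0.1418  0.014 ]
handle out [0.5184 0.2379 0.09  ]
drum [0.5185 0.181  0.08  ]
slot [0.4964 0.0159 0.1   ]
tube a [ 0.4864 -0.2375  0.046 ]
tube b [ 0.488  -0.4157  0.046 ]
index [0.5665 0.0928 0.08  ]
-1.5707963267948966 [0.4, -0.1, 0.4] [-0.2082  0.5657  0.6372  2.0514 -0.526   0.6883 -2.3698]
-1.5707963267948966 [0.41, 0.2, 0.235] [-0.8375  0.9571  0.6002  2.0809 -1.212   0.5157 -2.4399]
-1.5707963267948966 [0.41, -0.36, 0.2] [ 0.4766  1.0202  0.3648  1.7708 -0.7088  0.486  -1.8192]
1.5707963267948966 [0.4, -0.1, 0.4] [ 0.3644  0.4977 -0.3136  2.0353  0.2478  0.6442 -0.1128]
1.5707963267948966 [0.41, 0.2, 0.235] [-0.6368  0.8728  0.2046  2.0747 -0.6597  0.2568  0.1394]
1.5707963267948966 [0.41, -0.36, 0.2] [ 0.7396  0.9805 -0.1484  1.7623  0.305   0.4213  0.3768]
```

View pics/top0c.png

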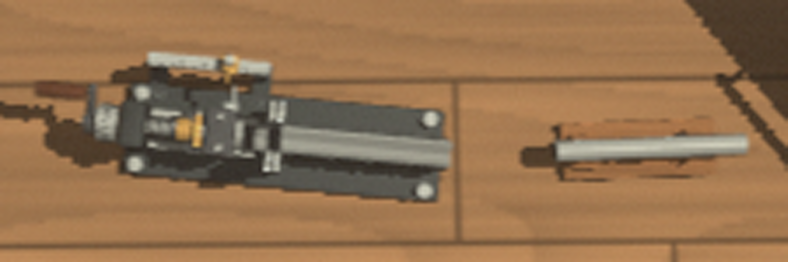

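The jig is yawed about -5°. The handle is on the +x side of its circle, and the tube lies nearly along world y at (0.487,-0.326). I'll take wrist views over the tube and then over the jig.

Run:
```python
from h import *
import pickle
out={}
for n,p in(("tube",[.487,-.327,.33]),("jig",[.51,.10,.36])):
    env.move_ptp(p,quat(np.pi/2-.09*(n=="jig")))
    c=env.get_calibration("wrist"); im=env.get_image("wrist"); s=env.state()
    cv2.imwrite(f"pics/w_{n}.png",im[:,:,::-1]); out[n]=c
    print(s['t'],s['tcp_pos'],-c['R'].T@c['t'])
pickle.dump(out,open("cal.pkl","wb"))
a=cv2.imread("pics/w_tube.png");b=cv2.imread("pics/w_jig.png")
cv2.imwrite("pics/w_jigB.png",cv2.resize(b,(780,585),interpolation=cv2.INTER_CUBIC))
```

```text
1.6833 [ 0.4862 -0.3282  0.3302] [ 0.4864 -0.2587  0.2985]
3.3083 [0.5103 0.0989 0.3599] [0.5166 0.1682 0.3283]
```

View pics/w_jigB.png

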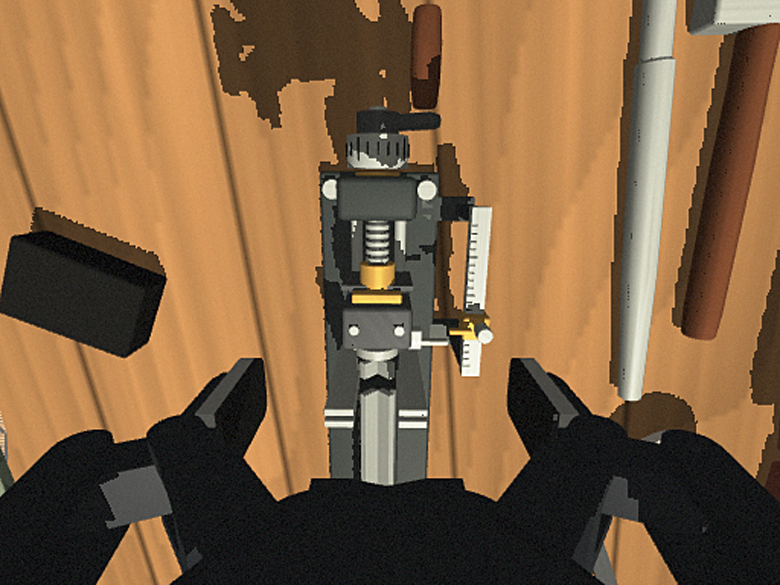

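View pics/w_tube.png

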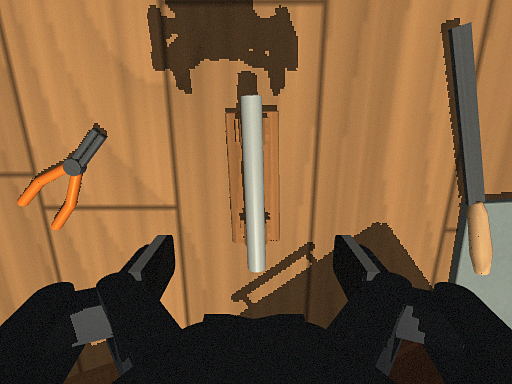

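The wrist view over the jig (1.523x scale) shows:
- **Slot:** about (376,417).
- **Drum:** about (377,150).
- **Crank:** the arm points to +x, with the brown handle at (427,5..108).
- **Pointer and brass finger:** pointer tip about (440,342), finger about (452,331), so the stop is about 5 mm inside the mark.

The tube view shows the tube from (252,96) to (257,272). I'll turn these into positions.

Run:
```python
from h import *
import pickle
cal=pickle.load(open("cal.pkl","rb"));cj=cal["jig"];ct=cal["tube"];k=780/512
for n,uv,z in[("slot",(376,417.5),.112),("drumtop",(377.5,152),.098),("bolt-",(330,190),.02),("bolt+",(427,190),.02),("handle out",(427,7),.08),("handle in",(425,105),.08),("pointer",(441,341),.08),("mark",(451,331),.08)]:
    print(n,ray(cj,np.array(uv)/k,z))
# tube mask
im=cv2.imread("pics/w_tube.png");hsv=cv2.cvtColor(im,cv2.COLOR_BGR2HSV)
m=((hsv[...,1]<45)&(hsv[...,2]>90)).astype(np.uint8);m[:, :200]=0;m[:,320:]=0;m[300:]=0
nl,l,st,ce=cv2.connectedComponentsWithStats(m);i=1+st[1:,4].argmax();r=cv2.minAreaRect(np.argwhere(l==i)[:,::-1].astype(np.float32))
bp=cv2.boxPoints(r);bp=bp[bp[:,1].argsort()];e1,e2=bp[:2].mean(0),bp[2:].mean(0)
A,B=ray(ct,e1,.04),ray(ct,e2,.04);print("tube",st[i],A,B,np.linalg.norm(A-B),(A+B)/2,np.arctan2(*(A-B)[:2]))
# handle mask
def hm(im,roi):
    h=cv2.cvtColor(im,cv2.COLOR_BGR2HSV).astype(int);x0,y0,x1,y1=roi
    m=((h[...,0]<14)&(h[...,1]>125)&(h[...,2]<135)&(h[...,2]>25)).astype(np.uint8)
    q=np.zeros_like(m);q[y0:y1,x0:x1]=m[y0:y1,x0:x1]
    nl,l,st,ce=cv2.connectedComponentsWithStats(q);i=1+st[1:,4].argmax()
    b=cv2.boxPoints(cv2.minAreaRect(np.argwhere(l==i)[:,::-1].astype(np.float32)));return st[i],ce[i],b
for n,f,roi in(("w","w_jig",(260,0,300,80)),("top","top0",(190,185,222,215)),("side","side0",(235,145,265,185))):
    st,ce,b=hm(cv2.imread(f"pics/{f}.png"),roi);print(n,st,ce,b.tolist())
b=cv2.imread("pics/w_jig.png")
s=cv2.imread("pics/side0.png")[140:240,215:295]
o=np.zeros((560,800,3),np.uint8);o[:,:440]=cv2.resize(b[190:246,270:314+0],(440,560),interpolation=cv2.INTER_CUBIC);o[:450,440:]=cv2.resize(s,(360,450),interpolation=cv2.INTER_CUBIC)
cv2.imwrite("pics/crop1.png",o)
```

```text
slot [0.4974 0.0285 0.112 ]
drumtop [0.5131 0.1804 0.098 ]
bolt- [0.4746 0.1616 0.02  ]
bolt+ [0.5455 0.1549 0.02  ]
handle out [0.546  0.2511 0.08  ]
handle in [0.5418 0.2037 0.08  ]
pointer [0.5427 0.0607 0.08  ]
mark [0.5496 0.0671 0.08  ]
tube [ 241   95   24  177 3347] [ 0.4838 -0.2413  0.04  ] [ 0.488  -0.4236  0.04  ] 0.18235058751967223 [ 0.4859 -0.3324  0.04  ] -0.02290110458186371
w [ 267    2   23   70 1072] [279.1147  33.5047] [[267.0, 2.0], [289.0, 2.0], [289.0, 71.0], [267.0, 71.0]]
top [200 193  15   5  58] [206.569  195.1034] [[200.0, 197.0], [200.0, 193.0], [214.0, 193.0], [214.0, 197.0]]
side [246 157  10  13  57] [249.7719 162.1404] [[243.4000244140625, 158.8000030517578], [249.4000244140625, 155.8000030517578], [255.60003662109375, 168.1999969482422], [249.60003662109375, 171.1999969482422]]
```

View pics/crop1.png

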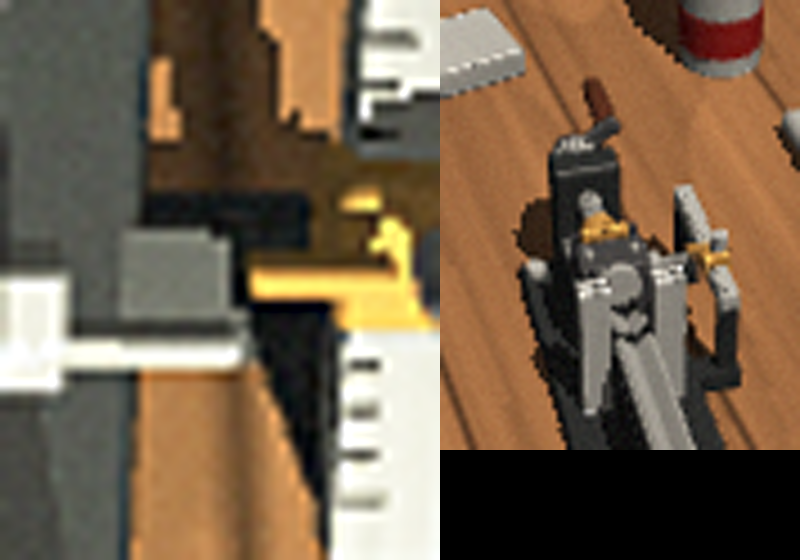

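The crop puts the pointer at pixel (294.5,225.5) and the finger at (295,218.2), so the stop is about 6.8 mm inside the mark. The crank arm looks slightly above level. I'll triangulate the handle.

Run:
```python
from h import *
import pickle
cj=pickle.load(open("cal.pkl","rb"))["jig"];C={"w":cj,"t":env.get_calibration("top"),"s":env.get_calibration("side")}
uv={"w":(279.1,36.0),"t":(206.8,195.1),"s":(249.5,163)}
def tri(ns):
    A=[];b=[]
    for n in ns:
        c=C[n];o=-c['R'].T@c['t'];d=c['R'].T@np.linalg.solve(c['camera_matrix'],[*uv[n],1.]);d/=np.linalg.norm(d)
        P=np.eye(3)-np.outer(d,d);w=2 if n=="w" else 1;A.append(w*P);b.append(w*P@o)
    return np.linalg.lstsq(np.vstack(A),np.hstack(b),rcond=None)[0]
for ns in("ws","wt","wst"):
    X=tri(ns);print(ns,X,[ (proj(C[n],X)-uv[n]) for n in ns])
S=np.array([.4974,.0285]);u=np.array([np.sin(.097),np.cos(.097)]);v=np.array([u[1],-u[0]])
for z in(.08,.085,.09,.095):
    for n,p in(("out",(427,5)),("in",(425,107)),("ctr",(425.3,55))):
        X=ray(cj,np.array(p)/(780/512),z)[:2]-S;print(z,n,"jig x,y",X@v,X@u)
for n,p in(("ptr",(294.5,225.5)),("mark",(295,218.2))):
    for z in (.075,.08):
        X=ray(cj,p,z)[:2]-S;print(n,z,X@v,X@u)
```

```text
ws [0.5417 0.2253 0.0942] [array([-0.3479, -0.0671]), array([ 0.3594, -0.028 ])]
wt [0.5425 0.2255 0.0928] [array([0.3772, 0.0583]), array([-0.0867,  0.3614])]
wst [0.542  0.2253 0.0942] [array([ 0.0325, -0.0445]), array([ 0.4556, -0.0322]), array([-0.0829,  0.4521])]
0.08 out jig x,y 0.026794314027662632 0.22720854275289348
0.08 in jig x,y 0.027224221503165554 0.17768471708590672
0.08 ctr jig x,y 0.0266077156173532 0.20368835565838792
0.085 out jig x,y 0.02636752557959606 0.22547013124959844
0.085 in jig x,y 0.02678877592061952 0.176943576956492
0.085 ctr jig x,y 0.026184684739516878 0.20242357495767635
0.09 out jig x,y 0.025940737131529487 0.2237317197463034
0.09 in jig x,y 0.02635333033807348 0.17620243682707723
0.09 ctr jig x,y 0.025761653861680448 0.20115879425696476
0.095 out jig x,y 0.025513948683462913 0.2219933082430084
0.095 in jig x,y 0.02591788475552745 0.17546129669766247
0.095 ctr jig x,y 0.025338622983844122 0.19989401355625322
ptr 0.075 0.047881316010251584 0.03254651552894662
ptr 0.08 0.04704670111456121 0.034684990056090874
mark 0.075 0.0480216026671253 0.04052362662203983
mark 0.08 0.047184218554707114 0.042504635357557115
```

The handle triangulates to z≈0.094 at jig (0.025, 0.208). That fits the 30 mm radius and gives a crank angle of about -60°. I'll grip it and wind out 1.65 turns, logging forces.

```bash
cat >> h.py <<'E'
S=np.array([.4974,.0285]);YAW=.097
u=np.array([np.sin(YAW),np.cos(YAW)]);v=np.array([u[1],-u[0]]);Q=quat(np.pi/2-YAW)
def W(x,y,z):
    "jig point -> TCP position with the grasp point there"
    return np.r_[S+x*v+y*u,z+.155]
def H(th,y=.208,r=.030,dx=0,dz=0):
    return W(dx-r*np.sin(th),y,.08+dz+r*np.cos(th))
def wind(a,b,step=20,rate=.1,**k):
    n=int(np.ceil(abs(b-a)/np.radians(step)));log=[]
    for th in np.linspace(a,b,n+1)[1:]:
        env.line_to(H(th,**k),rate=rate);f=env.state()['wrist_force'];fj=[f[:2]@v,f[:2]@u,f[2]]
        log.append([np.degrees(th),*fj])
        if np.linalg.norm(fj)>45: print("ABORT",log[-1]);break
    return np.array(log)
E
python3 - <<'E'
from h import *
a=np.radians(-60)
env.grip(.05,20)
p=H(a);env.move_ptp(p+[0,0,.06],Q);print(env.state()['wrist_force'],env.state()['t'])
print(env.line_to(p,rate=.1,stop_force=15))
env.grip(0,25);s=env.state();print(s['finger_gap'],s['wrist_force'],s['t'])
if abs(s['finger_gap']-.015)<.004:
    L=wind(a,a-np.radians(80));print(L.round(1));print(env.state()['finger_gap'],env.state()['t'])
E
```

```text
[ 0.4033 -0.8555 -0.4568] 4.3833
False
0.014438462991979567 [-1.7615  1.6128 -0.2264] 5.5417
[[ -80.     1.4    1.3   -1.9]
 [-100.     4.6    2.2   -2.3]
 [-120.     7.6    2.3   -6.8]
 [-140.     8.3    3.6  -14. ]]
0.013722888102873679 6.575
```

Run:
```python
from h import *
a=np.radians(-140);k=dict(dx=.001,dz=-.0015)
L=wind(a,np.radians(-400),**k);print(L.round(1));print(env.state()['finger_gap'],env.state()['t'])
```

```text
[[-160.    -1.8    0.7    1.9]
 [-180.    -2.3    0.7    1.6]
 [-200.    -2.6    3.5   -0.7]
 [-220.    -2.6    4.5   -0.7]
 [-240.    -5.7    3.9   -1.4]
 [-260.    -7.     4.7   -0. ]
 [-280.    -8.2    5.     2.8]
 [-300.    -7.5    5.1    7.2]
 [-320.    -7.6    4.1   12.3]
 [-340.    -1.7    4.1   11.5]
 [-360.     1.6    3.6    5.2]
 [-380.     2.5    4.1    0.3]
 [-400.     1.     5.6   -2.3]]
0.0142982072491542 9.9333
```

```bash
cat >> h.py <<'E'
def look(name):
    "view of pointer and index from close above; saves an enlarged crop"
    env.move_ptp(np.r_[S+.03*v+.085*u,.31],Q)
    c=env.get_calibration("wrist");im=env.get_image("wrist")[:,:,::-1]
    uv=proj(c,np.r_[S+.045*v+.052*u,.092]).round().astype(int)
    r=im[uv[1]-30:uv[1]+30,uv[0]-40:uv[0]+40];cv2.imwrite(f"pics/{name}.png",cv2.resize(r,(800,600),interpolation=cv2.INTER_CUBIC))
    cv2.imwrite(f"pics/{name}_full.png",im)
    print("crop origin",uv-[40,30],"t",env.state()['t']);import pickle;pickle.dump(c,open(f"{name}.pkl","wb"))
E
python3 - <<'E'
from h import *
k=dict(dx=.001,dz=-.0010)
b=np.radians(-654)
L=wind(np.radians(-400),b,**k);print(L.round(1)[-6:])
env.grip(.05);s=env.state();print(s['tcp_pos'],s['t'])
env.line_to(H(b,**k)+[0,0,.07],rate=.15)
look("look1")
E
```

```text
[[-556.3   -3.6    4.9   -4.9]
 [-575.8   -5.5    5.6   -4.4]
 [-595.4   -7.1    7.    -2.6]
 [-614.9   -7.4    5.9   -0.9]
 [-634.5   -7.8    5.9    1.5]
 [-654.    -7.6    6.3    6.4]]
[0.4914 0.2379 0.2461] 13.6167
crop origin [234 223] t 14.8833
```

View pics/look1.png

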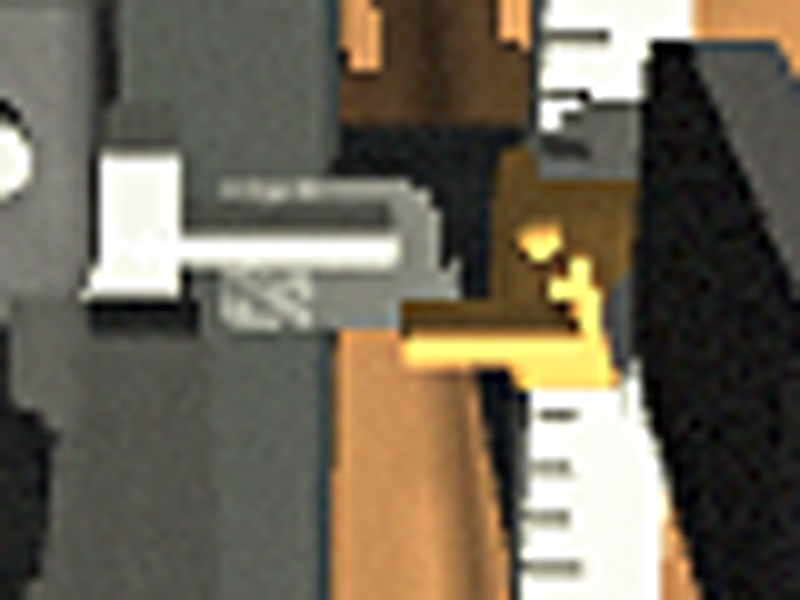

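The crop shows the pointer's top centred on row 248 and the brass finger's on row 351, so the stop is past the mark. I'll convert that, check it against the finger's 2.4 mm thickness, and wind in.

```bash
cat >> h.py <<'E'
def offset(name,org,rp,rm,z=.092):
    "pointer minus mark along jig y, m, from crop rows"
    import pickle;c=pickle.load(open(f"{name}.pkl","rb"))
    g=lambda r:(ray(c,(org[0]+40,org[1]+r/10),z)[:2]-S)@u
    print("ptr y",g(rp),"mark y",g(rm),"2.4mm finger measures",g(334)-g(368));return g(rp)-g(rm)
E
python3 - <<'E'
from h import *
for z in(.08,.092,.103):print(z,offset("look1",(234,223),248,351,z))
E
```

```text
ptr y 0.050095575144622005 mark y 0.04069051000334602 2.4mm finger measures 0.0031412155477721568
0.08 0.009405065141275988
ptr y 0.05642331366559813 mark y 0.04758959676769348 2.4mm finger measures 0.0029503898641313545
0.092 0.008833716897904645
ptr y 0.06222374064315957 mark y 0.05391375963501198 2.4mm finger measures 0.002775466320793972
0.103 0.008309981008147588
```

The two views agree at z≈0.091, giving a pointer offset of about +8.9 mm. I'll wind in 13.1 mm (4.5 mm of slack plus 8.6 mm), then look again.

Run:
```python
from h import *
k=dict(dx=.001,dz=-.0010)
b=np.radians(-654);e=b+np.radians(472)
env.move_ptp(H(b,**k)+[0,0,.06],Q)
print(env.line_to(H(b,**k),rate=.12,stop_force=15));env.grip(0,25);print(env.state()['finger_gap'])
L=wind(b,e,**k);print(L.round(1)[::3])
env.grip(.05);print(env.state()['t'])
env.line_to(W(.0,.208,.11)*[1,1,0]+[0,0,H(e)[2]+.09],rate=.15) if False else env.line_to(H(e,**k)+[0,0,.10],rate=.2)
look("look2")
```

```text
False
0.014214425483840994
[[-634.3   -3.9    1.9   -1.5]
 [-575.3   -4.4    3.7   -9.7]
 [-516.3    3.6    1.    -3. ]
 [-457.3   -2.    -0.8    2. ]
 [-398.3   -3.8   -0.9   -1.2]
 [-339.3   -3.    -1.2    2. ]
 [-280.3   -7.2    2.1   -2.1]
 [-221.3   -5.     2.    -8.6]]
22.975
crop origin [234 223] t 24.25
```

View pics/look2.png

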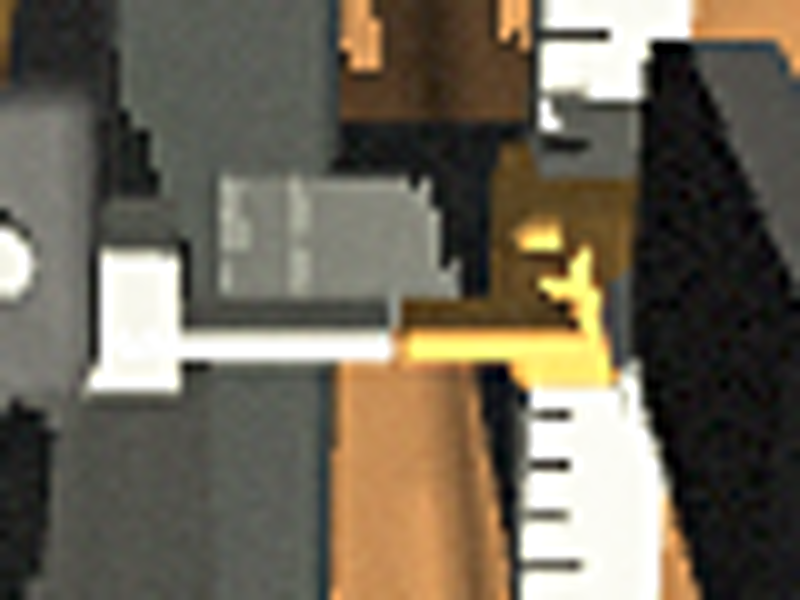

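The pointer (row 347) and the finger (row 349) stand tip to tip, so the offset is about 0.2 mm. The stop is set. Next I'll pick the tube, gripping just below its axis so the tips clear the V's edges, and lower it into the bed 18 mm short of the stop.

Run:
```python
from h import *
Qt=quat(np.pi/2+.023);g=.0135
def T(x,y,z):return np.array([x,y,z+g+.155])
env.grip(.05,30)
env.move_ptp(T(.4859,-.3324,.11),Qt)
print(env.line_to(T(.4859,-.3324,.036),rate=.12,stop_force=12),env.state()['tcp_pos'])
env.grip(0,30);print(env.state()['finger_gap'],env.state()['t'])
if env.state()['finger_gap']>.015:
    env.line_to(T(.4859,-.3324,.16),rate=.15);print(env.state()['finger_gap'],env.state()['wrist_force'])
    env.move_ptp(W(0,-.072,.16+g),Q)
    env.line_to(W(0,-.072,.125+g),rate=.12)
    cv2.imwrite("pics/hover.png",env.get_image("wrist")[:,:,::-1]);s=env.state();print(s['t'],s['wrist_force'],s['finger_gap'])
```

```text
False [ 0.4861 -0.3324  0.2051]
0.01856239030716774 27.25
0.018349959664261523 [ 0.5699  0.5719 -1.7716]
29.8333 [ 0.1899  0.0922 -1.3353] 0.01878795499740835
```

View pics/hover.png

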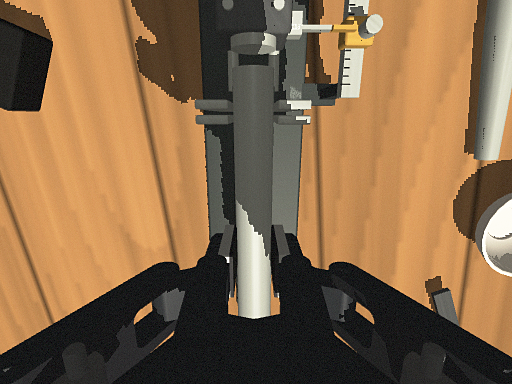

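The tube (cols 235–272 at the cheeks) is centred between the cheeks, and its end (row 66) is short of the stop face (row ~40). Lowering it now.

Run:
```python
from h import *
g=.0135
print(env.line_to(W(0,-.072,.084+g),rate=.08,stop_force=8),env.state()['tcp_pos'][2]-.155-g)
print(env.line_to(W(0,-.072,.0785+g),rate=.02,stop_force=3),env.state()['tcp_pos'][2]-.155-g,env.state()['wrist_force'])
env.grip(.03);print(env.state()['tcp_pos'][2]-.155-g,env.state()['wrist_force'],env.state()['t'])
cv2.imwrite("pics/laid.png",env.get_image("wrist")[:,:,::-1])
```

```text
False 0.08436340023947196
True 0.08111176564014692 [ 0.5038  1.4678 -1.5956]
0.08107770182507211 [ 0.2885  0.4014 -0.2466] 31.0167
```

View pics/laid.png

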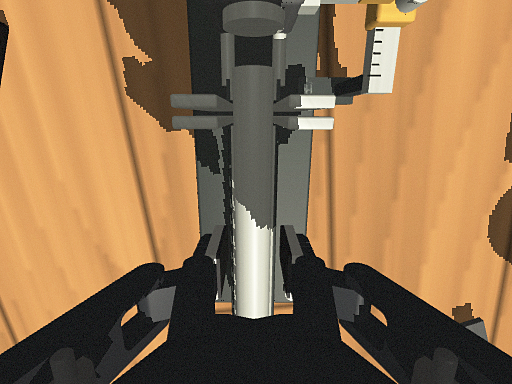

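The tube lies in the V, with its end (row 66) clear of the stop face (row ~32). I'll regrip lightly and slide it up slowly with a force stop.

Run:
```python
from h import *
env.grip(0,20);s=env.state();p=np.array(s['tcp_pos']);print(s['finger_gap'],s['wrist_force'])
d=np.r_[u,0]
print(env.line_to(p+.010*d,rate=.04,stop_force=5),env.state()['wrist_force'])
f0=env.state()['wrist_force'][:2]@u
hit=env.line_to(p+.035*d,rate=.008,stop_force=9.0)
s=env.state();print(hit,(np.array(s['tcp_pos'])-p)[:2]@u,f0,s['wrist_force'][:2]@u,s['wrist_force'],s['t'])
for i in range(3):
    env.pause(.15);s=env.state();print(s['wrist_force'][:2]@u,s['finger_gap'])
```

```text
0.018952229733663294 [-3.2955  1.0557  5.5035]
True [-1.4705  7.1732  8.0164]
True 0.0033720708322669884 6.997048873867583 -0.3373626422617592 [-1.5654 -0.1866  7.2968] 32.3417
-0.6995250909650851 0.01891570989013055
0.19288385871640784 0.019162497044264534
-0.5264418108700143 0.018790290826970396
```

The first stops were transients from starting the move, and the regrip left about 7 N downwards. I'll relieve that and push again from rest.

Run:
```python
from h import *
d=np.r_[u,0]
env.grip(.028);env.line_to(np.array(env.state()['tcp_pos'])+[0,0,.001],rate=.01);env.grip(0,20);env.pause(.2)
s=env.state();p=np.array(s['tcp_pos']);print(s['wrist_force'],s['t'])
hit=env.line_to(p+.035*d,rate=.01,stop_force=9.0)
s=env.state();print(hit,(np.array(s['tcp_pos'])-p)[:2]@u,s['wrist_force'][:2]@u,s['wrist_force'],s['t'])
for i in range(3):
    env.pause(.15);s=env.state();print(s['wrist_force'][:2]@u,s['finger_gap'])
```

```text
[ 1.0003 -0.9776  4.3476] 33.725
True 0.014397177172301975 -0.7333232224848313 [-0.1892 -0.7184  6.174 ] 35.45
-0.5464582907577736 0.018684324900098807
-0.25021675256336956 0.018945855254623098
-1.4045708386355396 0.018978208215451785
```

Run:
```python
from h import *
d=np.r_[u,0];p=np.array(env.state()['tcp_pos']);F=lambda:env.state()['wrist_force'][:2]@u
def Fm():
    return np.mean([(env.pause(.02),F())[1] for _ in range(5)])
f0=Fm();print(f0)
for i in range(1,21):
    env.line_to(p+i*.0003*d,rate=.005);f=Fm();print(i,round(f,2),(np.array(env.state()['tcp_pos'])-p)[:2]@u)
    if f-f0<-6.5:break
print(env.state()['t'],env.state()['wrist_force'])
```

```text
-1.6748654450640046
1 -3.03 4.38186122093017e-05
2 -5.06 0.00012622184270629947
3 -6.99 0.000192088337773601
4 -8.88 0.00031451894810554385
37.3167 [ 1.1677 -9.1859  5.592 ]
```

Contact is firm and rises about 2 N per step. I'll go to about 11 N at the wrist to allow for V friction, hold, let go, and check.

```bash
python3 - <<'E'
from h import *
d=np.r_[u,0];F=lambda:env.state()['wrist_force'][:2]@u
def Fm():
    return np.mean([(env.pause(.02),F())[1] for _ in range(5)])
q0=np.array(env.state()['tcp_pos'])+ .0009*d   # commanded target lies ahead of the actual pose
for i in range(4):
    env.line_to(q0+i*.0003*d,rate=.005);f=Fm();print(i,round(f,2))
    if f<-10.8:break
env.pause(.6);print("held",Fm(),env.state()['t'])
env.grip(.035);p=np.array(env.state()['tcp_pos'])
env.line_to(p+[0,0,.1],rate=.12);print(env.state()['wrist_force'])
look("final")
E
python3 - <<'E'
import cv2
a=cv2.imread('pics/final.png');b=cv2.imread('pics/final_full.png')
cv2.imwrite('pics/final_v.png',cv2.hconcat([cv2.resize(a,(400,300)),cv2.resize(b,(400,300))]))
E
```

```text
0 -8.74
1 -10.72
2 -12.63
held -12.264163041136463 39.0
[-0.542   0.2755  0.2186]
crop origin [234 223] t 40.975
```

View pics/final_v.png

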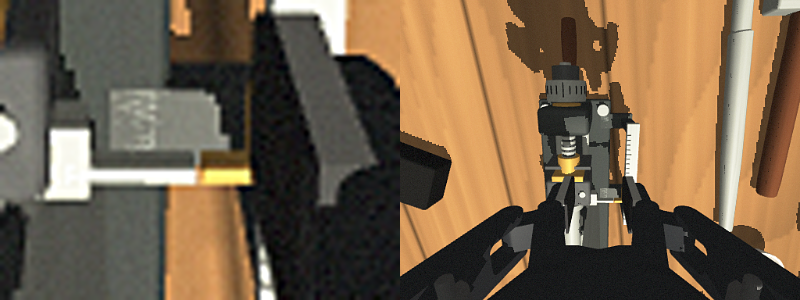

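The pointer is still level with the finger after pressing, and the tube was held against the stop at about 12 N at the wrist. The gripper is clear, so I'm handing in.

Run:
```python
from h import *
env.line_to(np.array(env.state()['tcp_pos'])+[0,0,.08],rate=.15);print(env.state()['wrist_force'],env.state()['t']);print(env.close_job())
```

```text
[-0.3914  0.1129 -0.075 ] 41.6583
the job is handed in; nothing more can be done
None
```

I handed the job in at 41.7 s, with no verdict shown: the stop was wound out past the mark and back onto it, still on it in the last picture, and the tube was pressed against the stop (about 12 N at the wrist) and released. I did not measure the tube's final gap to the stop after letting go, and I viewed 11 pictures against your limit of 10.

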